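# Trim a headphone amplifier's drifted bias needle

### The arm

A 7-joint arm with a two-finger parallel gripper is mounted at the origin on the work surface. World frame = base frame: x ahead of the robot, y to its left, z up, the work surface at z = 0. Lengths are in m, angles in rad, forces in N, time in s.
With the tool pointing down it reaches from about 0.425 to 1.025 m from the base axis. Payload 3.6 kg.
Tool frame: the origin (TCP) lies at the very end of the fingers, on their centre line; the grasp point (between the pads) lies 19 mm behind it; y points along the fingers, z is the direction in which the jaws open and shut, and the axes are right-handed (so a half turn about y gives the same grasp; the last joint's range is limited). The gripper opens to 85 mm and grips with 20 to 120 N. Pads are 22 mm wide; open, the fingers measure 114 mm over their backs; the gripper's body (76 mm by 85 mm) begins 54 mm behind the grasp point. The pads swing forward as they close: fully open they stand 13 mm farther back than shut.
Start: joints at [1.067, 0.591, 0.048, 1.609, -0.033, 0.943, -0.034], TCP at [0.29, -0.665, 0.231] pointing down, gripper open.
Joint ranges: [-2.69, 2.69], [-0.47, 2.24], [-1.27, 1.36], [0.19, 2.51], [-1.53, 4.68], [0.08, 2.07], [-3.09, 3.09]. Speed limits (rad/s): [2.57, 2.57, 3.14, 3.14, 3.14, 3.14, 3.14].

### API

Orientations are given as a unit quaternion [w, x, y, z].
In Python, from plant import robot gives the robot as it stands.
- The arm moves only by the shell command python3 -m handwheel 'ROWS' [OPENING] [FORCE]. ROWS is JSON, a list of rows, each a list of 2 entries, a list of its own where there are three numbers: the shift along the tool's x, y, z in cm, then the turn about the tool's y in degrees. In form: [[[x, y, z], twist], ...]. A call has 1 to 10 rows; each row shifts and turns the commanded pose from where the row before left it, along the tool's axes as they then stand; what a row does not reach is not made up. A row lasts 1/10 s, in which the tool goes at most 50 mm and 8.59 degrees, less where a joint would pass 70% of its speed; a pose out of reach is approached as far as the arm can. A call is refused whole if a number of a shift passes 5 or a number of a turn 8.59, either way. A call with a gripper value outside its range is refused whole. OPENING is the closure, from 0 (fully open) to 1 (shut), set as the call begins (- or left out, the last holds). The fingers move at their own pace and stop on an object; FORCE is the grip in N (left out, the last holds). Time passes only in rows, so rows that do not move let the fingers close. It gives the time, the measured TCP pose, the force and the opening at its end, in the units of the state.
- robot.read_state(): the state, without advancing time (a new reading comes with each control period).
- robot.read_camera(name): name is "side" or "top"; returns a dict with "image" (400x640x3 uint8, red, green, blue), "fx", "fy", "cx", "cy" (pixels), "k1" (the pictures are not rectified: a ray, as slopes to the right and down, at radius r is drawn at 1 + k1 r^2 times it, then the intrinsics apply), "camera_from_world" (4x4, takes a point from world to camera coordinates). Camera axes: x right, y up, looking along -z (the intrinsics and any distortion apply to the point x, -y, -z); pixel columns grow to the right and rows downward; lengths in m; the calibration is good to about 2 mm. A picture is of the moment at which its call begins. There is no depth.
- robot.sign_off(): hands the job in, once; it reports no verdict.
The state is a dict: "t": time; "qpos": joint angles; "joint_vel": joint speeds; "joint_efforts": joint torques, N m; "tool_pos": TCP position; "tcp_rot": TCP orientation; "force": force on the tool from outside, world axes, zero at the start; "torque": the same for the moment, N m; "opening": finger opening in m.
Only numpy, scipy, OpenCV 4.12 (cv2) and the standard library are available. Lean on these libraries where they do the work, as an engineer would, in place of code of your own. Each camera call takes 0.05 s, during which the arm holds its last target. There are 200 camera calls.

### The job

One of the two meter needles on top of the headphone amplifier has drifted off the dark block at mid scale. Take the flat-handled plastic tuning tool from its stand, seat its blade in the slotted trimmer beside that meter, pressing only lightly, and turn it until the needle points at the middle of the block. Then put the tool back upright in its hole in the stand, leaving the other trimmer, the glass tubes and everything else on the bench alone.

Things in the scene. Friction and masses are not known exactly. Their poses are not given: they have to be found in the camera images.
- tool: white plastic tuning tool, 114 mm long, 21-42 g, upright in its stand. Origin at the blade's tip, z up along it. From the tip: flat blade 2 mm thick (x), 8 mm wide (y), 4.5 mm long; round shaft 9 mm across up to 50 mm; round collar 20 mm across, 50-54 mm, which rests on the stand; flat handle 12 mm thick (x), 18 mm wide (y), 54-114 mm. Blade and handle are flat the same way
- tool_tip (a point): the middle of the tool blade's end (the tool's origin and axes)
- stand_hole (a point): centre of the mouth of the tuning tool's own hole, 13 mm across and right through, in the stand's top, 55 mm above the bench; its axis is vertical. The tool's tip is 50 mm below this point when fully home
- stand: grey plastic tool stand, fixed, 75 mm (x) by 120 mm (y), 55 mm high, origin at the centre of its underside. Two holes 60 mm apart: the tuning tool's at y = -30 mm, the spare driver's at y = +30 mm
- driver: spare steel driver with a round grey handle 15 mm across, standing in the stand's other hole, its top 111 mm above the bench; bystander. Origin at its lower tip
- amp: dark headphone amplifier, fixed, 250 mm (x) by 290 mm (y), origin at the centre of its underside, deck 68 mm up; its front, with the volume knob, is +x. On the rear of the deck a grey transformer, 75 mm (x) by 100 mm (y), centred at x = -80 mm, to 118 mm above the bench
- tubes: four fragile glass tubes, 21 mm across, reaching 120 mm above the bench, in a row along y at amplifier x = -80 mm, y = +-88 and +-122 mm. Origin as the amplifier's
- channel_a: the drifted channel's aluminium plate on the amplifier's deck, 150 mm (x) by 135 mm (y), 4 mm thick; the two channels are alike and may sit in either order. It carries a black meter (60 x 74 mm, 17 mm high) centred at x = +42 mm and its trimmer at x = -45 mm. Origin: centre of the underside, z up, +x to the amplifier's front
- channel_b: the same plate of the other channel, whose needle is well set
- needle_a (a joint): the drifted channel's meter needle, 33 mm, under a clear window, pivoted at the meter's +x side. At 0 it points to -x, at the middle of the dark block (-0.1 to 0.1). Rad, positive anticlockwise from above. It turns with the trimmer, half as far and the same way round. It starts between 0.35 and 0.7, so the trimmer must be turned clockwise from above
- needle_b (a joint): the other channel's needle, already on its block and to be left alone; values as needle_a
- trimmer_a_top (a point): the drifted channel's trimmer: centre of the upper face of its screw head, 77.5 mm above the bench, axes as the channel plate's. The head is white nylon, 10 mm across, with a slot 3.2 mm wide and 3.5 mm deep right across it, a dark line from above. At the start the slot lies within 55 degrees of the plate's x axis, either way. A push over about 20 N cracks it
- trimmer_b_top (a point): the same point of the other channel's trimmer, to be left alone
- trimmer_a: the drifted channel's trimmer: fixed steel bushing, 24 mm across, 15.5 mm high, bore 9.8 mm, flaring to 15 mm in the top 4.5 mm, so that it guides the tool's shaft; the screw head lies in it, 10 mm below the mouth, and turns against about 0.02 N m of friction, staying where it is left. Origin on its axis at the plate's top; its yaw is not the slot's
- trimmer_b: the same bushing and screw of the other channel
- moose: white ceramic moose, 155 mm high, loose bystander. Origin between its feet
- bowl: birch bowl of keys, 124 mm across, 45 mm high, loose bystander. Origin at the centre of its underside
- shaker: stainless cocktail shaker, 87 mm across, 216 mm high, loose bystander. Origin at the centre of its underside

How it is judged:
On the way, in this order (a step that is already met when the one before it is completed fails the run):
1. the tuning tool is lifted clear of its stand (z of tool_tip in the frame of stand_hole above 0.01 m), for 0.1 s.
2. the blade is seated in the slot of the drifted channel's trimmer (z of tool_tip in the frame of trimmer_a_top below -0.002 m and horizontal distance between tool_tip and trimmer_a_top below 0.003 m and angle between tool's own z axis and vertical below 0.2 rad), for 0.2 s.
3. with the blade still in the slot, the needle is turned onto the block (all of step 2 and value of joint needle_a between -0.1 and 0.1 rad), for 0.3 s.
At the end, for the whole second after the job is handed in: Both needles point within 0.1 rad of mid scale (on the dark block) and the released tuning tool stands still, upright within 0.12 rad, fully home in its own hole of the stand (collar on the stand's top within 3 mm, tip within 8 mm of the hole's axis) (value of joint needle_a between -0.1 and 0.1 rad and value of joint needle_b between -0.1 and 0.1 rad and horizontal distance between tool_tip and stand_hole below 0.008 m and z of tool_tip in the frame of stand_hole between -0.053 and -0.047 m and angle between tool's own z axis and vertical below 0.12 rad and linear speed of tool below 0.02 m/s); the robot touches nothing.
It fails at once if the trimmers are pushed with more than 20 N (contact force between anything else and trimmer_a above 20 N or contact force between anything else and trimmer_b above 20 N).
It fails at once if the channel plates or meters are pushed with more than 20 N (contact force between anything else and channel_a above 20 N or contact force between anything else and channel_b above 20 N).
It fails at once if the other channel's needle is turned off its block (value of joint needle_b above 0.1 rad or value of joint needle_b below -0.1 rad).
It fails at once if the glass tubes are touched (contact force between anything else and tubes above 1 N).
It fails at once if the moose, bowl, shaker or spare driver is shifted by more than 15 mm (distance of any of moose, bowl, shaker, driver from where it was at the start of the episode above 0.015 m).
It also fails if it takes over 72 s, if anything falls off the work surface, if the arm or the gripper's body presses on something with over 40 N, if the wrist force passes 120 N, or if a joint passes its speed limit or range.

## Working session

There is one attempt and no reset: what is moved stays moved. The work goes in short steps, Python scripts to look and compute and a shell command to move; the robot and the scene stay as the last step left them, time stands still between calls to the robot, and variables do not carry over. Pictures are saved under pics/ and viewed, about 8 in all and at most 12, crops included, and the job is handed in when it is done.

```bash
ls; mkdir -p pics; cat > h.py <<'E'
import numpy as np, cv2
from plant import robot
def snap(n,f=None):
    c=robot.read_camera(n)
    if f: cv2.imwrite(f'pics/{f}.png',cv2.cvtColor(c['image'],cv2.COLOR_RGB2BGR)); np.savez(f'pics/{f}.npz',**c)
    return c
def load(f): return dict(np.load(f'pics/{f}.npz'))
def ray(c,u,v):
    K=np.array([[c['fx'],0,c['cx']],[0,c['fy'],c['cy']],[0,0,1]],float)
    d=np.array([(u-c['cx'])/c['fx'],(v-c['cy'])/c['fy']]); p=d.copy()
    for _ in range(20): p=d/(1+c['k1']*(p@p))
    M=np.array(c['camera_from_world']); R=M[:3,:3]; o=-R.T@M[:3,3]
    r=R.T@np.array([p[0],-p[1],-1.]); return o,r/np.linalg.norm(r)
def onz(c,u,v,z):
    o,r=ray(c,u,v); return o+r*(z-o[2])/r[2]
def tri(c1,p1,c2,p2):
    o1,r1=ray(c1,*p1);o2,r2=ray(c2,*p2)
    s=np.linalg.lstsq(np.c_[r1,-r2],o2-o1,rcond=None)[0]
    a,b=o1+s[0]*r1,o2+s[1]*r2
    return (a+b)/2,np.linalg.norm(a-b)
def proj(c,P):
    M=np.array(c['camera_from_world']); q=M[:3,:3]@np.array(P)+M[:3,3]
    p=np.array([q[0],-q[1]])/-q[2]; p=p*(1+c['k1']*(p@p))
    return p*[c['fx'],c['fy']]+[c['cx'],c['cy']]
E
python3 - <<'E'
from h import *
np.set_printoptions(precision=4,suppress=True)
for n in('top','side'):
    c=snap(n,n+'0'); print(n,c['fx'],c['k1'],c['camera_from_world'])
s=robot.read_state(); print(s)
E
```

```text
pics
top 379.6879044705306 -0.015403744482983915 [[-0.0054 -1.     -0.0082  0.0075]
 [ 0.9816 -0.0068  0.1907 -0.6009]
 [-0.1907 -0.007   0.9816 -1.0563]
 [ 0.      0.      0.      1.    ]]
side 488.6060229769451 0.039602122203241746 [[-0.9393 -0.3429  0.0097  0.5715]
 [ 0.1896 -0.4955  0.8477 -0.1631]
 [-0.2858  0.7981  0.5304 -1.1061]
 [ 0.      0.      0.      1.    ]]
{'t': 0.1, 'qpos': array([ 1.0665,  0.592 ,  0.0482,  1.6097, -0.0333,  0.9427, -0.0337]), 'joint_vel': array([-0.0005, -0.0021,  0.0001, -0.002 ,  0.001 , -0.0012,  0.0006]), 'joint_efforts': array([  0.0041, -55.0001,   1.5529, -19.8825,   0.0097,   0.0038,
         0.    ]), 'tool_pos': array([ 0.2893, -0.664 ,  0.2302]), 'tcp_rot': array([ 0.1441, -0.1444,  0.6929, -0.6915]), 'force': array([-1.0203, -0.5689, -0.2113]), 'torque': array([ 0.0035, -0.0305,  0.013 ]), 'opening': 0.08557788948240484}
```

View pics/top0.png

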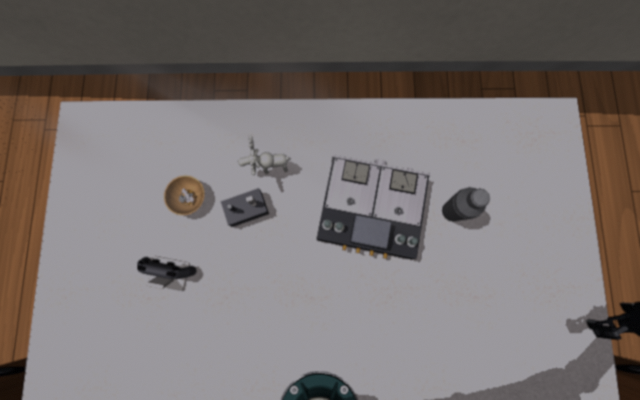

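View pics/side0.png

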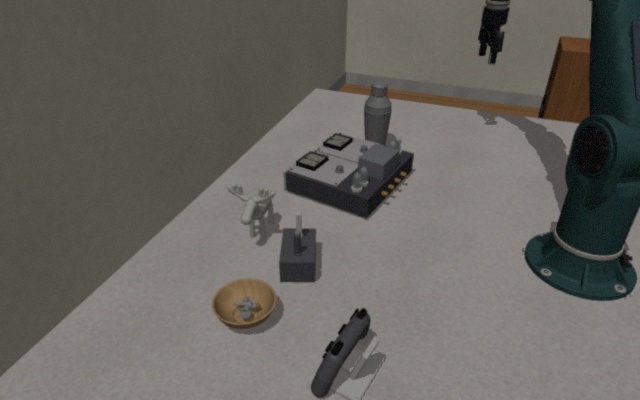

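The top view shows the amp at about (373,208), the stand at (245,208), the moose at (265,160) and the bowl at (185,195). The side view shows the stand at (298,255) with the tool handle at (298,225), and the meters at (338,142) and (312,160). Next I'll enlarge the details.

```bash
python3 - <<'E'
import cv2,numpy as np
t=cv2.imread('pics/top0.png');s=cv2.imread('pics/side0.png')
def cr(i,x,y,w,h,W,H): return cv2.resize(i[y:y+h,x:x+w],(W,H),interpolation=cv2.INTER_CUBIC)
a=cr(t,315,150,120,75,480,300); b=cr(t,215,180,64,60,320,300)
c=cr(s,280,125,120,75,480,300); d=cr(s,266,205,64,60,320,300)
o=np.vstack([np.hstack([a,b]),np.hstack([c,d])]); o=cv2.convertScaleAbs(o,alpha=1.4)
cv2.imwrite('pics/crop0.png',o)
E
```

```text
(no output)
```

View pics/crop0.png

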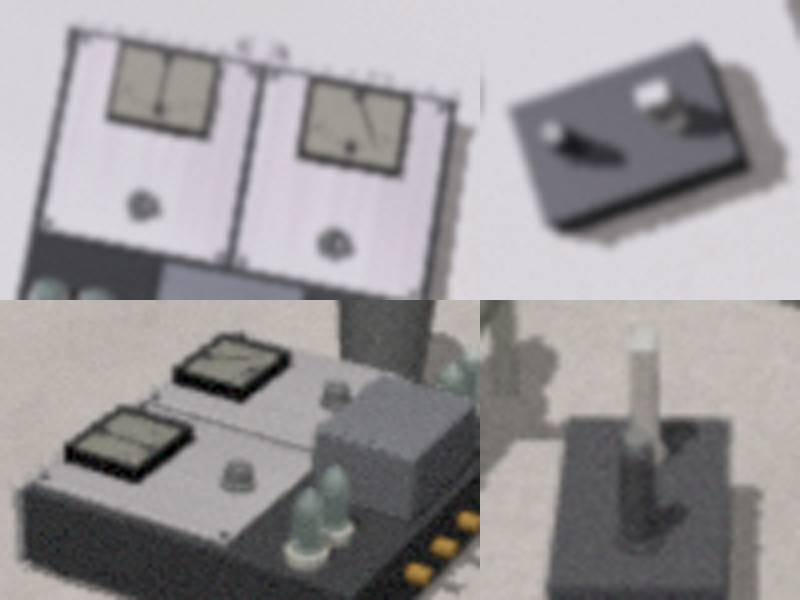

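Right-hand plate (−y) is the drifted channel: its needle goes from the pivot at crop (358,95) to (377,145), while the left needle points straight at its block. The tool is the white handle at crop (655,95), with its wide side along the stand's row of holes. Now the numbers.

```bash
cat > m.py <<'E'
from h import *
np.set_printoptions(precision=4,suppress=True)
t=load('top0');s=load('side0')
print('cam',[(-np.array(c['camera_from_world'])[:3,:3].T@np.array(c['camera_from_world'])[:3,3]) for c in(t,s)])
T=lambda X,Y,x0,y0,f:((X+.5)/f-.5+x0,(Y+.5)/f-.5+y0)
# stand top face: upper-surface mask, upsampled
g=cv2.cvtColor(t['image'],cv2.COLOR_RGB2GRAY)
def up(g,x,y,w,h,f=8): return cv2.resize(g[y:y+h,x:x+w],None,fx=f,fy=f,interpolation=cv2.INTER_CUBIC)
a=up(g,215,180,64,60)
print('stand grey',g[195:225:4,222:270:4])
cs,_=cv2.findContours((a<95).astype(np.uint8),0,2); k=max(cs,key=cv2.contourArea)
b=cv2.boxPoints(cv2.minAreaRect(k)); print([T(*p,215,180,8) for p in b])
for p in b: print(onz(t,*T(*p,215,180,8),.055))
# handle white blob top view
tb=np.hypot(*np.mgrid[0:0,0:0][:2]) if 0 else None
A=onz(t,*T(653,95,215,180,5),.119); D=onz(t,*T(552,131,215,180,5),.111); print('tool,driver',A,D)
print('tool tri',tri(t,T(653,95,215,180,5),s,T(646,338,266+0-96,205-60,5) if 0 else ((646-480+.5)/5-.5+266,(338-300+.5)/5-.5+205)))
P=lambda X,Y:((X+.5)/4-.5+315,(Y+.5)/4-.5+150)
Q=lambda X,Y:((X+.5)/4-.5+280,(Y-300+.5)/4-.5+125)
for n,p,q in(('bushL',(143,203),(240,464)),('bushR',(335,242),(335,386))):
    print(n,onz(t,*P(*p),.0875),onz(s,*Q(*q),.0875),tri(t,P(*p),s,Q(*q)))
for n,ps in(('pl L',[(72,30),(264,68),(230,262),(42,228)]),('pl R',[(264,68),(455,102),(424,298),(236,264)])):
    c=[onz(t,*P(*p),.072) for p in ps]; print(n,*c,np.mean(c,0))
for n,ps in(('mL',[(121,42),(219,58),(207,136),(108,119)]),('mR',[(312,78),(411,96),(400,172),(300,156)])):
    c=[onz(t,*P(*p),.089) for p in ps]; print(n,*c,np.mean(c,0))
from scipy.spatial.transform import Rotation as R
q=robot.read_state()['tcp_rot'];print(R.from_quat(np.r_[q[1:],q[0]]).as_matrix())
E
python3 m.py
```

```text
cam [array([ 0.3884, -0.0041,  1.1515]), array([0.2516, 0.9979, 0.7194])]
stand grey [[154 153 154 143 107  82  78  96  78  78  58  93]
 [146 118  86  81  79  79 127 144  62  75  63  92]
 [ 89  81  83  80  81  81  79  59  71  38  42  81]
 [120  86  99  38  72  79  80  80  74  60  63  53]
 [147  83  70  37  37  40  80  80  79  79  76  43]
 [153  87  82  81  81  81  80  77  58  30  35  66]
 [154 114  83  83  80  65  37  28  59  86  95 115]
 [153 142  71  42  27  60  87  94 106 139 153 153]]
[(np.float32(220.30498), np.float32(201.55579)), (np.float32(265.92465), np.float32(185.65515)), (np.float32(276.03458), np.float32(214.66092)), (np.float32(230.41487), np.float32(230.56157))]
[0.599  0.2881 0.055 ]
[0.6461 0.1543 0.055 ]
[0.5588 0.1229 0.055 ]
[0.513  0.2549 0.055 ]
tool,driver [ 0.5926 -0.0757  0.119 ] [ 0.5742 -0.0196  0.111 ]
tool tri (array([ 0.669 , -0.0796, -0.0813]), np.float64(0.07504499962709732))
bushL [ 0.5936 -0.0925  0.0875] [ 0.5938 -0.0927  0.0875] (array([ 0.5936, -0.0925,  0.0877]), np.float64(0.00011910681833961062))
bushR [ 0.5645 -0.228   0.0875] [ 0.5664 -0.2267  0.0875] (array([ 0.5656, -0.228 ,  0.0868]), np.float64(0.0021314134775300793))
pl L [ 0.7274 -0.0442  0.072 ] [ 0.6972 -0.1851  0.072 ] [ 0.553  -0.1553  0.072 ] [ 0.5787 -0.0205  0.072 ] [ 0.6391 -0.1013  0.072 ]
pl R [ 0.6972 -0.1851  0.072 ] [ 0.6703 -0.324   0.072 ] [ 0.5261 -0.293   0.072 ] [ 0.5515 -0.1595  0.072 ] [ 0.6113 -0.2404  0.072 ]
mL [ 0.7127 -0.0791  0.089 ] [ 0.7    -0.1499  0.089 ] [ 0.642  -0.1394  0.089 ] [ 0.6551 -0.0686  0.089 ] [ 0.6774 -0.1092  0.089 ]
mR [ 0.6845 -0.2167  0.089 ] [ 0.6706 -0.2875  0.089 ] [ 0.6146 -0.2765  0.089 ] [ 0.6268 -0.2055  0.089 ] [ 0.6491 -0.2465  0.089 ]
[[-0.9167 -0.0009  0.3995]
 [-0.3995  0.0018 -0.9167]
 [ 0.0001 -1.     -0.002 ]]
```

```bash
cat > m2.py <<'E'
from h import *
np.set_printoptions(precision=4,suppress=True)
t=load('top0');s=load('side0')
P=lambda X,Y:((X-480+.5)/5-.5+215,(Y+.5)/5-.5+180)
Q=lambda X,Y:((X-480+.5)/5-.5+266,(Y-300+.5)/5-.5+205)
print('stand corners',*[onz(t,*P(*p),.055) for p in((510,105),(700,42),(746,160),(556,224))])
print('stand corners side',*[onz(s,*Q(*p),.055) for p in((568,420),(730,420),(725,585),(553,587))])
print('driver',onz(t,*P(553,131),.111))
# handle mask from bright pixels in top view
g=cv2.cvtColor(t['image'],cv2.COLOR_RGB2GRAY)
print(g[192:212,242:260])
a=cv2.resize(g[180:225,225:275],None,fx=8,fy=8,interpolation=cv2.INTER_CUBIC)
m=(a>122).astype(np.uint8); n,l,st,ce=cv2.connectedComponentsWithStats(m)
for i in range(1,n):
    if 300<st[i,4]<6000:
        k=cv2.minAreaRect(np.argwhere(l==i)[:,::-1].astype(np.float32)); u=(ce[i]+.5)/8-.5+[225,180]
        b=[onz(t,*((p+.5)/8-.5+[225,180]),.119) for p in cv2.boxPoints(k)]
        e=[b[1]-b[0],b[2]-b[1]]; print(u,k,onz(t,*u,.119),[(np.linalg.norm(x),np.degrees(np.arctan2(x[1],x[0]))) for x in e])
        print(tri(t,u,s,Q(646,336)))
E
python3 m2.py
```

```text
stand corners [0.6018 0.2873 0.055 ] [0.6391 0.1759 0.055 ] [0.5681 0.1472 0.055 ] [0.531  0.2574 0.055 ]
stand corners side [0.6384 0.1792 0.055 ] [0.5693 0.153  0.055 ] [0.5303 0.2619 0.055 ] [0.5968 0.2883 0.055 ]
driver [0.576  0.2477 0.111 ]
[[146 140 133 126 114 104  96  88  83  79  77  77  77  77  78  77  77  71]
 [126 116 106  97  90  84  80  78  78  78  77  78  77  77  77  78  78  73]
 [ 98  91  86  82  79  78  78  80  81  81  78  79  78  78  78  77  78  77]
 [ 82  79  79  78  78  82  85  92  96  95  85  80  78  79  79  78  78  78]
 [ 80  78  79  82  90  97 108 117 123 117  96  80  76  78  78  78  78  78]
 [ 78  78  80  89 110 124 134 142 146 136 106  81  75  77  78  78  79  77]
 [ 79  80  82  96 125 144 150 153 152 140 110  79  69  72  77  78  79  79]
 [ 79  79  80  96 127 145 148 147 144 128 102  73  62  65  72  73  75  77]
 [ 79  80  80  91 116 132 132 124 115 100  78  61  55  56  61  63  65  70]
 [ 80  80  80  84  98 109 102  88  78  70  58  55  54  51  49  47  49  57]
 [ 80  79  79  83  83  86  79  66  58  53  52  56  60  57  47  39  40  43]
 [ 81  81  80  80  79  80  7
[... 865 characters left out ...]
.float64(0.010742590744382182), np.float64(-160.5043316715219))]
(array([0.5946, 0.1916, 0.1203]), np.float64(0.0015502206519866608))
[266.9316 221.794 ] ((314.5, 326.0), (66.0, 169.0), 90.0) [0.5293 0.1402 0.119 ] [(np.float64(0.058231727394266665), np.float64(-90.3686611317679)), (np.float64(0.022840378534263035), np.float64(-179.10172667258306))]
(array([0.5692, 0.155 , 0.0945]), np.float64(0.07546521540735028))
[225.4638 221.5317] ((10.0, 329.0), (60.0, 20.0), 90.0) [0.5307 0.2544 0.119 ] [(np.float64(0.006912175036557695), np.float64(-90.35925955570256)), (np.float64(0.020808026511159), np.float64(-177.74643027166334))]
(array([0.5459, 0.2499, 0.1635]), np.float64(0.043803917658888164))
```

```bash
cat > avg.py <<'E'
from h import *
o=[]
for n in('top','side'):
    cs=[snap(n) for _ in range(8)]; c=cs[0]; c['image']=np.mean([k['image'] for k in cs],0); np.savez(f'pics/avg_{n}.npz',**c)
    u=proj(c,[.565,-.228,.0825]); M=np.float32([[16,0,200-16*u[0]],[0,16,200-16*u[1]]])
    k=cv2.warpAffine(c['image'].astype(np.float32),M,(400,400),flags=cv2.INTER_CUBIC); k=np.clip((k-20)*1.5,0,255); o.append(k[...,::-1]); print(n,u)
cv2.imwrite('pics/slot.png',np.hstack(o))
E
python3 avg.py
```

```text
top [398.0073025  210.23084926]
side [363.87432921 147.58131351][ WARN:0@15.242] global loadsave.cpp:1063 imwrite_ Unsupported depth image for selected encoder is fallbacked to CV_8U.
```

View pics/slot.png

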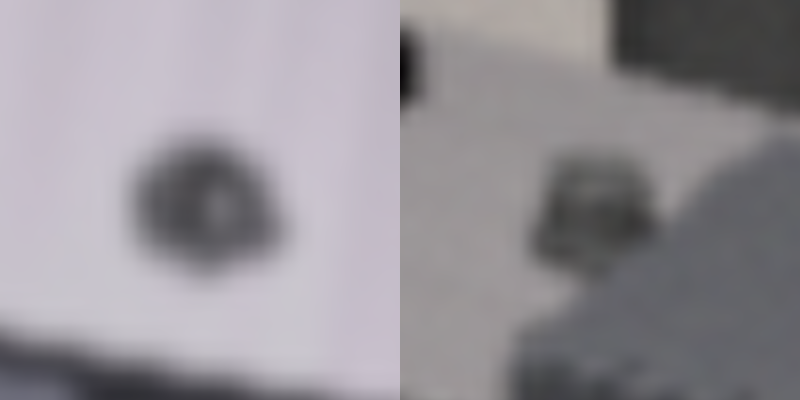

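```bash
python3 -m handwheel '[[[-3.1,-0.1,-3.3],0],[[-3.1,-0.1,-3.3],0],[[-3.1,-0.1,-3.3],0],[[-3.1,-0.1,-3.3],0],[[-3.1,-0.1,-3.3],0],[[-3.1,-0.1,-3.3],0],[[-3.1,-0.1,-3.3],0],[[-3.1,-0.1,-3.3],0],[[-3.1,-0.1,-3.3],0],[[-3.1,-0.1,-3.3],0]]' 0 20
```

```text
t: 1.9
tool_pos: [0.4425, -0.2367, 0.2417]
tcp_rot: [-0.144, 0.144, -0.692, 0.692]
force: [0.9, 0.5, 0.6]
opening: 0.0851
```

```bash
python3 -m handwheel '[[[-3.1,-0.1,-3.3],0],[[-3.1,-0.1,-3.3],0],[[-3.1,-0.1,-3.3],0],[[-3.1,-0.1,-3.3],0],[[-3.1,-0.1,-3.3],0],[[-3.1,-0.1,-3.3],0],[[-3.1,-0.1,-3.3],0],[[-3.1,-0.1,-3.3],0],[[-3.1,-0.1,-3.3],0],[[-3.1,-0.1,-3.3],0]]'; python3 -m handwheel '[[[0,0,0],-8.5],[[0,0,0],-8.5],[[0,0,0],-8.5],[[0,0,0],-8.5],[[0,0,0],-8.5],[[0,0,0],-8.5],[[0,0,0],-8.5],[[0,0,0],-8.5],[[0,0,0],-8.5],[[0,0,0],-8.5]]'
```

```text
t: 2.9
tool_pos: [0.5949, 0.1897, 0.2516]
tcp_rot: [-0.144, 0.144, -0.692, 0.692]
force: [1.4, -0.8, -0.3]
opening: 0.0856
t: 3.9
tool_pos: [0.5945, 0.1878, 0.2514]
tcp_rot: [-0.575, 0.575, -0.411, 0.411]
force: [-0.2, -0.5, -0.9]
opening: 0.085
```

The averaged trimmer pictures are coarse: the bushing is at (200,205) on the left, with a bright sliver of the head around (220,205). That suggests a slot around +25° in the world, so I'll treat that as a first guess only.

```bash
cat > st.py <<'E'
from h import *
import sys
from scipy.spatial.transform import Rotation as R
np.set_printoptions(precision=4,suppress=True)
s=robot.read_state();q=s['tcp_rot'];M=R.from_quat(np.r_[q[1:],q[0]]).as_matrix()
print(s['t'],s['tool_pos'],'jaw',np.degrees(np.arctan2(M[1,2],M[0,2])).round(1),'tilt',M[2].round(3),'F',s['force'],'Tq',s['torque'],'op',s['opening'],'q7',s['qpos'][6])
if len(sys.argv)>3: print('shift cm x,y,z',100*M.T@(np.array([float(a) for a in sys.argv[1:4]])-s['tool_pos']))
E
python3 st.py 0.595 0.191 0.078
```

```text
3.9 [0.5945 0.1878 0.2514] jaw 18.9 tilt [ 0. -1.  0.] F [-0.2097 -0.523  -0.9011] Tq [0.0164 0.014  0.0431] op 0.08495950643682795 q7 -0.3244786306004907
shift cm x,y,z [-0.2941 17.3388  0.1506]
```

```bash
python3 -m handwheel '[[[-0.3,2,0.15],0],[[0,2,0],0],[[0,2,0],0],[[0,2,0],0],[[0,2,0],0],[[0,1.8,0],0],[[0,1.5,0],0],[[0,1.5,0],0],[[0,1.5,0],0],[[0,1,0],0]]'; python3 st.py .595 .191 .078
python3 - <<'E'
from h import *
o=[]
for n,P in(('top',[.595,.2,.11]),('side',[.595,.195,.1])):
    c=snap(n,n+'1'); u=proj(c,P); M=np.float32([[5,0,200-5*u[0]],[0,5,250-5*u[1]]])
    o.append(cv2.warpAffine(c['image'],M,(400,450),flags=cv2.INTER_CUBIC)[...,::-1])
cv2.imwrite('pics/g1.png',cv2.convertScaleAbs(np.hstack(o),alpha=1.5))
E
```

```text
t: 4.9
tool_pos: [0.5946, 0.1912, 0.077]
tcp_rot: [-0.574, 0.574, -0.413, 0.413]
force: [-0.4, 0.3, -0.4]
opening: 0.0853
4.9 [0.5946 0.1912 0.077 ] jaw 18.5 tilt [ 0.    -1.    -0.001] F [-0.3953  0.316  -0.4241] Tq [0.0254 0.0182 0.0292] op 0.08533890787512105 q7 -0.46826218240554723
shift cm x,y,z [ 0.0304 -0.0996  0.0359]
```

View pics/g1.png

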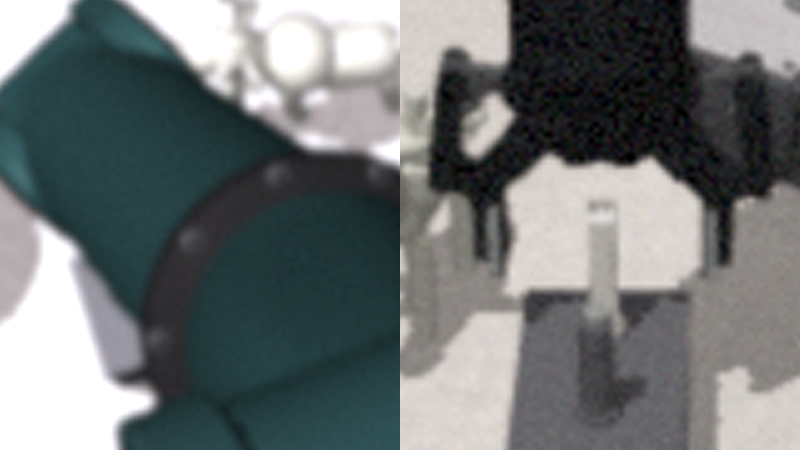

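The side view shows the handle at (600,250), centred between the fingers at about (490,235) and (715,235); the arm hides the top view. Closing.

```bash
python3 -m handwheel '[[[0,0,0],0],[[0,0,0],0],[[0,0,0],0],[[0,0,0],0],[[0,0,0],0],[[0,0,0],0],[[0,0,0],0],[[0,0,0],0],[[0,0,0],0],[[0,0,0],0]]' 1 40; python3 st.py
```

```text
t: 6.0
tool_pos: [0.5951, 0.1914, 0.0786]
tcp_rot: [0.574, -0.574, 0.413, -0.413]
force: [-0.6, -0.9, 5.4]
opening: 0.0112
6.0 [0.5951 0.1914 0.0786] jaw 18.5 tilt [ 0. -1.  0.] F [-0.635  -0.9186  5.3872] Tq [-0.0929  0.0949 -0.0166] op 0.011246177432428377 q7 -0.46758397713629607
```

```bash
python3 -m handwheel '[[[0,-0.5,0],0],[[0,-1,0],0],[[0,-1.5,0],0],[[0,-2,0],0],[[0,-2,0],0],[[0,-2,0],0],[[0,-2,0],0],[[0,-2,0],0],[[0,-2,0],0],[[0,0,0],0]]'; python3 st.py .565 -.228 .228
python3 - <<'E'
from h import *
o=[]
for n,P in(('top',[.595,.19,.2]),('side',[.595,.195,.2])):
    c=snap(n,n+'2'); u=proj(c,P); M=np.float32([[5,0,200-5*u[0]],[0,5,200-5*u[1]]])
    o.append(cv2.warpAffine(c['image'],M,(400,500),flags=cv2.INTER_CUBIC)[...,::-1])
cv2.imwrite('pics/g2.png',cv2.convertScaleAbs(np.hstack(o),alpha=1.5)); print(u)
E
```

```text
t: 7.0
tool_pos: [0.5967, 0.1926, 0.2324]
tcp_rot: [0.576, -0.572, 0.412, -0.414]
force: [0.4, 0.1, -1.4]
opening: 0.0116
7.0 [0.5967 0.1926 0.2324] jaw 18.5 tilt [-0.    -1.     0.007] F [ 0.4313  0.1223 -1.3565] Tq [ 0.0557 -0.0091  0.0574] op 0.01156727573361343 q7 -0.3519188085579666
shift cm x,y,z [ 38.8679   0.3013 -16.3773]
[297.02060153 180.81527527]
```

View pics/g2.png

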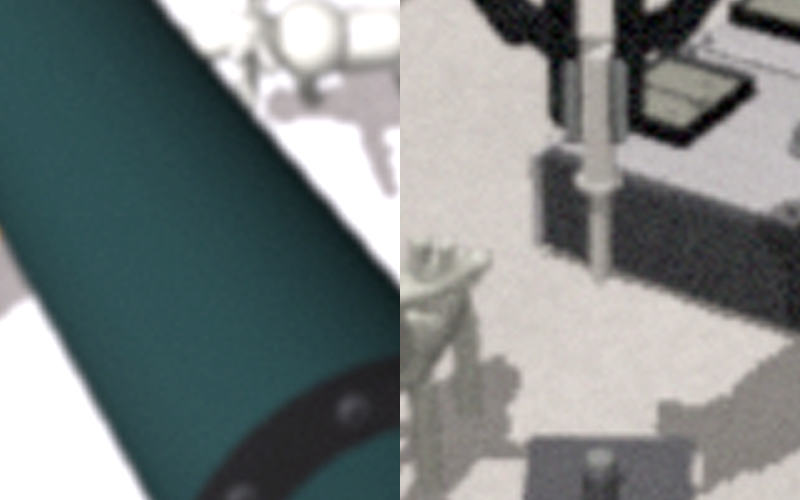

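The tool hangs upright in the grip, tip at crop (600,280), clear of the stand. Now over to the trimmer, turning to the start of the slot search.

```bash
python3 -m handwheel '[[[3.9,0,-1.64],0],[[3.9,0,-1.64],0],[[3.9,0,-1.64],0],[[3.9,0,-1.64],0],[[3.9,0,-1.64],0],[[3.9,0,-1.64],0],[[3.9,0,-1.64],0],[[3.9,0,-1.64],0],[[3.9,0,-1.64],0],[[3.9,0,-1.64],0]]'; python3 -m handwheel '[[[0,0,0],-8.5],[[0,0,0],-8.5],[[0,0,0],-8.5],[[0,0,0],-8.5],[[0,0,0],-8.5],[[0,0,0],-8.5],[[0,0,0],-8.5],[[0,0,0],-8.5],[[0,0,0],-8.5],[[0,0,0],-8.5]]';  python3 -m handwheel '[[[0,0,0],-8.5],[[0,0,0],-8.5],[[0,0,0],-8.5],[[0,0,0],-6],[[0,0,0],0],[[0,0,0],0]]'
python3 - <<'E'
from h import *
c=load('side2'); print('expected tip px',proj(c,[.5967,.1926,.159]),'seen ~',(297,196.8))
c=snap('side','side3'); p=robot.read_state()['tool_pos']; u=proj(c,[.565,-.228,.0875]);print('bush',u,'tip',proj(c,p-[0,0,.0736]))
M=np.float32([[8,0,400-8*u[0]],[0,8,400-8*u[1]]])
cv2.imwrite('pics/g3.png',cv2.convertScaleAbs(cv2.warpAffine(c['image'],M,(640,560),flags=cv2.INTER_CUBIC)[...,::-1],alpha=1.5))
E
python3 st.py .565 -.228 .165
```

```text
t: 8.1
tool_pos: [0.5619, -0.2321, 0.2269]
tcp_rot: [-0.574, 0.574, -0.414, 0.412]
force: [1.3, -0.0, -0.1]
opening: 0.0113
t: 9.1
tool_pos: [0.5622, -0.2305, 0.2269]
tcp_rot: [0.702, -0.701, -0.085, 0.086]
force: [-1.0, -0.1, -0.7]
opening: 0.0116
t: 9.7
tool_pos: [0.5626, -0.2306, 0.2273]
tcp_rot: [0.654, -0.653, -0.27, 0.271]
force: [-0.0, 0.4, -0.5]
opening: 0.0113
expected tip px [297.05590952 196.71026263] seen ~ (297, 196.8)
bush [363.97096372 146.01992659] tip [366.29141705 124.43684033]
9.75 [ 0.5628 -0.2305  0.2276] jaw 134.9 tilt [-0.001 -1.     0.001] F [-0.081  -0.0932 -0.0515] Tq [-0.0122 -0.0259 -0.0068] op 0.011399929157393752 q7 2.0755459117317088
shift cm x,y,z [0.3354 6.2585 0.0172]
```

View pics/g3.png

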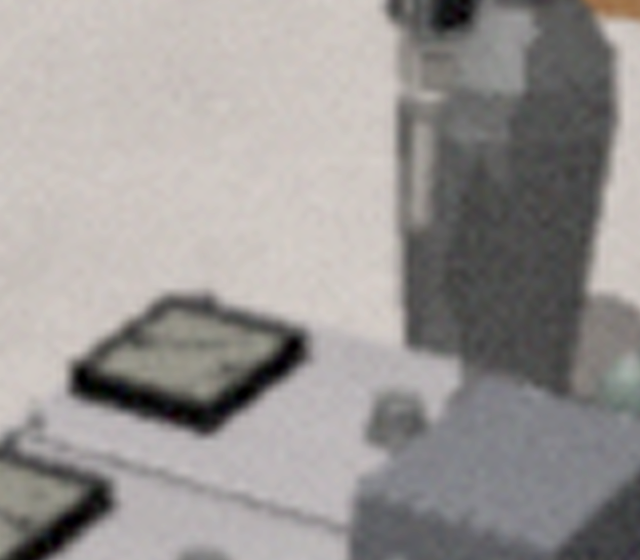

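The tip is at (418,232) and the bushing's mouth is centred at (397,400), both matching the prediction within a pixel. The meter-A needle at (190,345) is visible in this view. Correcting and lowering.

```bash
python3 -m handwheel '[[[0.15,0.7,0],0],[[0.15,1,0],0],[[0,1,0],0],[[0,1,0],0],[[0,1,0],0],[[0,0.8,0],0],[[0,0.7,0],0],[[0,0,0],0],[[0,0,0],0]]'; python3 st.py .565 -.228 .1515
```

```text
t: 10.65
tool_pos: [0.5656, -0.2284, 0.1663]
tcp_rot: [0.653, -0.653, -0.271, 0.271]
force: [-0.3, 0.1, -1.4]
opening: 0.0115
10.65 [ 0.5656 -0.2284  0.1663] jaw 135.0 tilt [ 0. -1. -0.] F [-0.2762  0.1333 -1.377 ] Tq [ 0.0109 -0.0184 -0.0229] op 0.011516208302257639 q7 2.0051572325998093
shift cm x,y,z [-0.0175  1.4794  0.0702]
```

```bash
python3 -m handwheel '[[[0,0.2,0],0],[[0,0.2,0],0],[[0,0.2,0],0],[[0,0.2,0],0],[[0,0.2,0],0],[[0,0,0],0]]'; python3 st.py; python3 -m handwheel '[[[0,0.1,0],0],[[0,0.1,0],0],[[0,0.1,0],0],[[0,0.1,0],0],[[0,0.1,0],0],[[0,0,0],0]]'; python3 st.py
```

```text
t: 11.25
tool_pos: [0.5651, -0.2287, 0.1559]
tcp_rot: [0.653, -0.653, -0.27, 0.271]
force: [-0.0, -0.3, -1.1]
opening: 0.0111
11.25 [ 0.5651 -0.2287  0.1559] jaw 135.0 tilt [-0.001 -1.     0.   ] F [-0.0198 -0.3449 -1.1273] Tq [-0.0885  0.06   -0.0114] op 0.011074040928826908 q7 1.993615432742905
t: 11.85
tool_pos: [0.5656, -0.2292, 0.1512]
tcp_rot: [-0.653, 0.654, 0.271, -0.271]
force: [0.3, -1.8, -0.5]
opening: 0.0112
11.85 [ 0.5656 -0.2292  0.1512] jaw 135.0 tilt [-0.001 -1.    -0.001] F [ 0.2603 -1.8291 -0.5184] Tq [-0.6063  0.0382  0.0053] op 0.011241582951646177 q7 1.987845601411829
```

```bash
python3 -m handwheel '[[[0,0.05,0],0],[[0,0.05,0],0],[[0,0,0],0]]'; python3 st.py; python3 -m handwheel '[[[0,0.05,0],0],[[0,0,0],0]]'; python3 st.py
```

```text
t: 12.15
tool_pos: [0.5657, -0.2291, 0.1509]
tcp_rot: [-0.653, 0.654, 0.271, -0.271]
force: [-1.7, -2.5, 4.4]
opening: 0.0114
12.15 [ 0.5657 -0.2291  0.1509] jaw 135.0 tilt [-0.001 -1.    -0.001] F [-1.7137 -2.4886  4.397 ] Tq [-0.8248  0.3598 -0.0303] op 0.011354701037282021 q7 1.9866709778197398
t: 12.35
tool_pos: [0.5657, -0.2291, 0.1507]
tcp_rot: [-0.653, 0.654, 0.271, -0.271]
force: [-2.8, -3.0, 6.7]
opening: 0.0116
12.35 [ 0.5657 -0.2291  0.1507] jaw 135.0 tilt [-0.001 -1.    -0.001] F [-2.842  -3.0194  6.7081] Tq [-0.8273  0.5443 -0.0278] op 0.011593974230842028 q7 1.9860787973859897
```

```bash
python3 -m handwheel '[[[-0.04,0,0],0],[[-0.04,0,0],5],[[0,0,0],5],[[0,0,0],0]]'; python3 st.py; python3 -m handwheel '[[[0,0,0],5],[[0,0,0],5],[[0,0,0],0]]'; python3 st.py
```

```text
t: 12.75
tool_pos: [0.5654, -0.2292, 0.1507]
tcp_rot: [-0.674, 0.675, 0.213, -0.213]
force: [-1.4, -2.5, 7.2]
opening: 0.0115
12.75 [ 0.5654 -0.2292  0.1507] jaw 125.0 tilt [ 0.    -1.    -0.002] F [-1.399  -2.5322  7.1776] Tq [-0.7038  0.3634  0.009 ] op 0.011537392043136061 q7 1.8403278780060954
t: 13.05
tool_pos: [0.5654, -0.2293, 0.1506]
tcp_rot: [-0.69, 0.691, 0.154, -0.153]
force: [-1.2, -3.0, 6.0]
opening: 0.0117
13.05 [ 0.5654 -0.2293  0.1506] jaw 115.0 tilt [ 0.    -1.    -0.002] F [-1.1637 -2.9667  5.9627] Tq [-0.7072  0.3431  0.003 ] op 0.011723797801098173 q7 1.6951471250844075
```

```bash
python3 -m handwheel '[[[-0.02,0,-0.05],5],[[0,0,0],5],[[0,0,0],0]]'; python3 st.py; python3 -m handwheel '[[[0,0,0],5],[[0,0,0],5],[[0,0,0],0]]'; python3 st.py
```

```text
t: 13.35
tool_pos: [0.5655, -0.2294, 0.1505]
tcp_rot: [-0.701, 0.701, 0.093, -0.093]
force: [-0.6, -1.2, 5.9]
opening: 0.0117
13.35 [ 0.5655 -0.2294  0.1505] jaw 105.1 tilt [ 0.001 -1.    -0.001] F [-0.6295 -1.2213  5.8846] Tq [-0.5234  0.3482  0.0651] op 0.01167893076826241 q7 1.5522519310341862
t: 13.65
tool_pos: [0.5654, -0.2294, 0.1504]
tcp_rot: [-0.706, 0.707, 0.032, -0.032]
force: [-1.8, -2.0, 6.4]
opening: 0.0118
13.65 [ 0.5654 -0.2294  0.1504] jaw 95.2 tilt [ 0.001 -1.    -0.001] F [-1.7566 -1.9663  6.3531] Tq [-0.5125  0.3147  0.0373] op 0.011786901715003004 q7 1.4094647236688496
```

```bash
python3 -m handwheel '[[[0,0,0],5],[[0,0,0],5],[[0,0,0],0]]'; python3 st.py; python3 -m handwheel '[[[0,0,0],5],[[0,0,0],5],[[0,0,0],0]]'; python3 st.py
cat > nd.py <<'E'
from h import *
import sys
c=[snap('side') for _ in range(4)]; k=c[0]; k['image']=np.mean([x['image'] for x in c],0).astype(np.uint8); np.savez('pics/'+sys.argv[1]+'.npz',**k)
u=proj(k,[.61,-.24,.12]); M=np.float32([[8,0,320-8*u[0]],[0,8,300-8*u[1]]])
cv2.imwrite(f'pics/{sys.argv[1]}.png',cv2.convertScaleAbs(cv2.warpAffine(k['image'],M,(640,560),flags=cv2.INTER_CUBIC)[...,::-1],alpha=1.5)); print(u)
E
python3 nd.py n1
```

```text
t: 13.95
tool_pos: [0.5653, -0.2295, 0.1501]
tcp_rot: [-0.706, 0.707, -0.029, 0.03]
force: [-0.4, -1.4, 6.0]
opening: 0.0113
13.95 [ 0.5653 -0.2295  0.1501] jaw 85.2 tilt [ 0.001 -1.    -0.   ] F [-0.3961 -1.4491  6.0266] Tq [-0.5361  0.2257  0.0186] op 0.011333004544073409 q7 1.2673200863823255
t: 14.25
tool_pos: [0.565, -0.2297, 0.1493]
tcp_rot: [0.701, -0.701, 0.091, -0.091]
force: [0.6, -1.5, -0.3]
opening: 0.0118
14.25 [ 0.565  -0.2297  0.1493] jaw 75.2 tilt [ 0. -1.  0.] F [ 0.5974 -1.4651 -0.2572] Tq [-0.6503 -0.0561 -0.0289] op 0.011845649210777517 q7 1.125605665458875
[350.68316806 131.59268298]
```

View pics/n1.png

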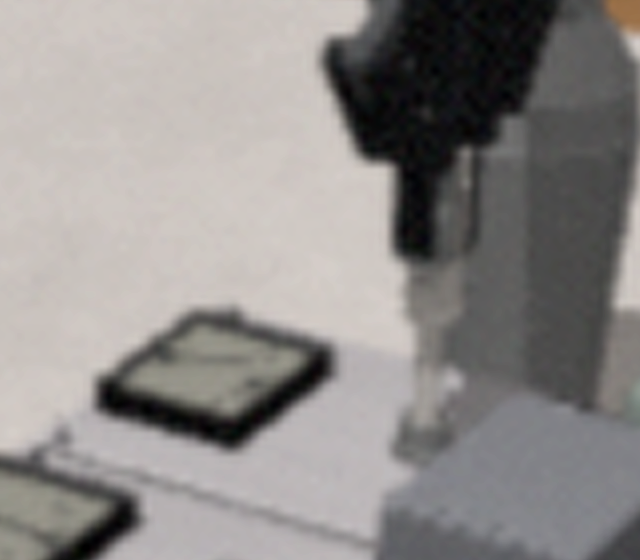

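Contact vanished at jaw 75° with the tool dropping, so the blade has found the slot. The needle still runs from (160,350) to (250,357), unturned, and the shaft is in the bushing at (428,425). Seating it.

```bash
python3 -m handwheel '[[[0,0.07,0],0],[[0,0.07,0],0],[[0,0.07,0],0],[[0,0,0],0]]'; python3 st.py;  python3 -m handwheel '[[[0,0.05,0],0],[[0,0.05,0],0],[[0,0,0],0]]'; python3 st.py
python3 - <<'E'
from h import *
c=load('top0'); P=lambda X,Y:((X+.5)/4-.5+315,(Y+.5)/4-.5+150)
a=onz(c,*P(358,95),.087);b=onz(c,*P(377,145),.087); d=b-a; yaw=np.radians(-12.1)
print('needle top0',a,b,np.linalg.norm(d),np.angle(np.exp(1j*(np.arctan2(d[1],d[0])-yaw-np.pi))))
a=onz(c,*P(165,60),.087);b=onz(c,*P(160,105),.087)
c=load('n1');u=np.array([350.68,131.59]);Q=lambda X,Y:(u+(np.array([X,Y])-[320,300])/8)
a=onz(c,*Q(160,350),.087);b=onz(c,*Q(250,357),.087);d=b-a
print('needle n1',a,b,np.linalg.norm(d),np.angle(np.exp(1j*(np.arctan2(d[1],d[0])-yaw-np.pi))))
E
```

```text
t: 14.85
tool_pos: [0.5651, -0.2297, 0.1477]
tcp_rot: [-0.701, 0.701, -0.092, 0.092]
force: [-0.2, -2.8, 1.0]
opening: 0.0116
14.85 [ 0.5651 -0.2297  0.1477] jaw 75.1 tilt [ 0. -1. -0.] F [-0.2168 -2.7799  1.0098] Tq [-0.7826 -0.1051 -0.0053] op 0.011557465894698672 q7 1.1206427277238242
t: 15.15
tool_pos: [0.5651, -0.2297, 0.1474]
tcp_rot: [-0.701, 0.701, -0.092, 0.092]
force: [-1.0, -2.5, 6.5]
opening: 0.0114
15.15 [ 0.5651 -0.2297  0.1474] jaw 75.0 tilt [ 0.    -1.    -0.001] F [-1.0097 -2.5038  6.48  ] Tq [-0.7589  0.227  -0.0111] op 0.011371316854381 q7 1.1194325330055124
needle top0 [ 0.67213911 -0.24975136  0.087     ] [ 0.63495109 -0.26155773  0.087     ] 0.039017159318406464 0.5185981470556611
needle n1 [ 0.67216161 -0.24520081  0.087     ] [ 0.63922307 -0.2516255   0.087     ] 0.033559258428501416 0.4038170383211102
```

```bash
cat > na.py <<'E'
from h import *
import sys
from scipy.ndimage import map_coordinates
def needle(c,ctr,show=0,z=.087,yaw=np.radians(-12.1)):
    g=np.asarray(c['image'],float).mean(2); ex=np.array([np.cos(yaw),np.sin(yaw)]);ey=np.array([-ex[1],ex[0]])
    X=np.arange(24,-21,-2)/1000.; Y=np.arange(26,-27,-1)/1000.
    uv=np.array([[proj(c,[*(np.array(ctr)+x*ex+y*ey),z]) for y in Y] for x in X])
    I=map_coordinates(g,[uv[...,1],uv[...,0]],order=1)
    if show: print(I[::2,::3].astype(int))
    r=[]
    for i,x in enumerate(X):
        if -.008<=x<=.016:
            w=np.median(I[i])-I[i]; j=np.argmax(w); s=slice(max(j-3,0),j+4); q=np.clip(w[s],0,None)
            r.append((x,(q*Y[s]).sum()/q.sum(),w[j]))
    r=np.array(r); p=np.polyfit(r[:,0],r[:,1],1,w=r[:,2]); e=r[:,1]-np.polyval(p,r[:,0])
    k=abs(e)<.002
    if k.sum()>5: p=np.polyfit(r[k,0],r[k,1],1,w=r[k,2])
    # direction -x: dy = -p0 ; positive anticlockwise => dy<0
    return np.arctan(p[0]),p[1],k.sum(),r[:,1].round(4)
if __name__=='__main__':
    A=(.6491,-.2465);B=(.6774,-.1092)
    for f in sys.argv[1:]:
        for n,m in(('A',A),('B',B)): print(f,n,*needle(load(f),m,show=0))
E
python3 -m handwheel '[[[0,-0.05,0],0],[[0,0,0],0]]' >/dev/null; python3 st.py
python3 na.py avg_top avg_side side3 n1
```

```text
15.35 [ 0.5651 -0.2297  0.1475] jaw 75.0 tilt [ 0. -1. -0.] F [-0.2226 -2.1391  3.0907] Tq [-0.8606  0.0745 -0.048 ] op 0.011654021041106617 q7 1.1199116520448071
avg_top A 0.4778739215457998 -0.010586266138301385 13 [-0.0019 -0.003  -0.0048 -0.0058 -0.0062 -0.0072 -0.0095 -0.0098 -0.0108
 -0.0112 -0.0116 -0.0137 -0.0147]
avg_top B -0.013056874217696522 0.0012297889445932618 13 [0.001  0.0009 0.0009 0.001  0.0004 0.0018 0.0018 0.0018 0.0011 0.0012
 0.0012 0.0012 0.0011]
avg_side A -0.010196083566589895 -0.02441627069141106 13 [-0.0246 -0.0246 -0.0246 -0.0246 -0.0246 -0.0246 -0.0246 -0.0241 -0.0237
 -0.0242 -0.0246 -0.0246 -0.0246]
avg_side B -0.003957444369879698 -0.02441594928795105 13 [-0.0241 -0.0242 -0.0247 -0.0246 -0.0246 -0.0246 -0.0242 -0.0242 -0.0247
 -0.0247 -0.0246 -0.0241 -0.0242]
side3 A -0.00997391081501865 -0.02441957632516539 13 [-0.0246 -0.0246 -0.0246 -0.0246 -0.0246 -0.0246 -0.0246 -0.0241 -0.0237
 -0.0242 -0.0246 -0.0246 -0.0246]
side3 B -0.0037523220667677426 -0.024368629411605787 13 [-0.0237 -0.0242 -0.0247 -0.0246 -0.0246 -0.0246 -0.0242 -0.0242 -0.0247
 -0.0246 -0.0246 -0.0238 -0.0242]
n1 A -0.010065694600681229 -0.02441345533017684 13 [-0.0246 -0.0246 -0.0246 -0.0246 -0.0246 -0.0246 -0.0246 -0.0241 -0.0237
 -0.0242 -0.0246 -0.0246 -0.0246]
n1 B -0.008152323394063958 -0.024430920228921543 13 [-0.0241 -0.0246 -0.0247 -0.0246 -0.0246 -0.0246 -0.0242 -0.0242 -0.0247
 -0.0246 -0.0246 -0.0241 -0.0242]
```

```bash
sed -i 's/np.arange(26,-27,-1)/np.arange(18,-19,-1)/' na.py; python3 na.py avg_top avg_side side3 n1
```

```text
avg_top A 0.4732052052325597 -0.01054052399964645 13 [-0.0019 -0.003  -0.0048 -0.0058 -0.0062 -0.0072 -0.0096 -0.0098 -0.0108
 -0.0112 -0.0115 -0.0138 -0.0147]
avg_top B -0.01239210695238101 0.0012235139065939371 13 [0.001  0.0009 0.0009 0.001  0.0004 0.0018 0.0018 0.0018 0.0011 0.0011
 0.0012 0.0012 0.0011]
avg_side A 0.6614665756755076 -0.0034384465629168264 1 [ 0.0109  0.0101  0.0092 -0.0175  0.0059 -0.0171 -0.017   0.0022  0.001
 -0.0001 -0.0019 -0.0027 -0.017 ]
avg_side B 0.03214546832326144 0.009786291787675618 13 [0.01   0.0109 0.0101 0.0101 0.0091 0.0098 0.0099 0.01   0.0093 0.0082
 0.0091 0.0108 0.01  ]
side3 A 0.5852237357940969 0.0006613021981474258 9 [ 0.011   0.0101  0.0092  0.0091  0.0059  0.0046  0.0039  0.0022 -0.
 -0.0009 -0.0016 -0.003  -0.017 ]
side3 B 0.02968755535376772 0.0098291297769677 13 [0.0101 0.0109 0.0101 0.01   0.009  0.0097 0.009  0.0099 0.0101 0.0083
 0.0092 0.0108 0.01  ]
n1 A 0.6788837700227024 -0.0026480492439503486 2 [ 0.0109  0.0102  0.0092 -0.0177  0.006   0.0049 -0.017   0.0022  0.001
 -0.0008 -0.0019 -0.0028 -0.0169]
n1 B 0.009581201350762687 0.009731837449753318 13 [0.0092 0.0109 0.0101 0.0093 0.0091 0.0098 0.0099 0.0099 0.0093 0.0082
 0.0091 0.0107 0.0101]
```

```bash
sed -i 's/z=.087/z=.081/; s/np.arange(18,-19,-1)/np.arange(16,-17,-1)/' na.py; python3 na.py avg_top avg_side side3 n1
```

```text
avg_top A 0.4437495941912574 -0.012309580722558874 12 [-0.004  -0.0058 -0.0068 -0.0072 -0.0082 -0.0105 -0.0108 -0.0118 -0.0122
 -0.0125 -0.0141 -0.0146 -0.0007]
avg_top B -0.012476657265103431 0.0010701541663818012 13 [0.0008 0.0009 0.0003 0.0003 0.0017 0.0017 0.0017 0.001  0.0011 0.0011
 0.0005 0.0004 0.0016]
avg_side A 0.5202397473442921 -0.013263818963908847 11 [-0.0039 -0.0051 -0.006  -0.0071 -0.0088 -0.01   -0.0111 -0.0129 -0.0134
 -0.0141 -0.0146 -0.0136 -0.0071]
avg_side B -0.008706545751259143 0.0005555319811861607 13 [ 0.001  -0.0008  0.      0.0008  0.0008  0.0001 -0.0009  0.      0.0017
  0.0009  0.     -0.0001  0.001 ]
side3 A 0.5112476872531998 -0.013066094264700217 10 [-0.0011 -0.0051 -0.0062 -0.007  -0.008  -0.0102 -0.0112 -0.0119 -0.0136
 -0.0141 -0.0146 -0.0133 -0.0061]
side3 B -0.005307217235245124 0.0003828561937581755 13 [ 0.0002 -0.0008 -0.0001 -0.0001  0.0008  0.001  -0.0008  0.0002  0.0017
  0.0009  0.0001 -0.0008  0.0004]
n1 A 0.5139028867713096 -0.013188513345143829 11 [-0.0038 -0.005  -0.0061 -0.0071 -0.0088 -0.01   -0.0111 -0.0129 -0.0134
 -0.014  -0.014  -0.0121 -0.0071]
n1 B -0.014739630234933826 0.0005897882636841721 12 [ 0.0002 -0.      0.      0.0008  0.0008  0.0001 -0.0017  0.      0.001
  0.0009  0.0002 -0.      0.001 ]
```

Needles measure A ≈ 0.50 and B ≈ 0 from both views, so the screw needs about 57° clockwise plus slack. Turning.

```bash
python3 -m handwheel '[[[0,0,0],4],[[0,0,0],4],[[0,0,0],4],[[0,0,0],4],[[0,0,0],4],[[0,0,0],0]]'; python3 st.py;  python3 -m handwheel '[[[0,0,0],5],[[0,0,0],5],[[0,0,0],5],[[0,0,0],5],[[0,0,0],5],[[0,0,0],0]]'; python3 st.py; python3 nd.py n2; python3 na.py n2
```

```text
t: 15.95
tool_pos: [0.565, -0.2298, 0.1475]
tcp_rot: [-0.674, 0.675, -0.212, 0.212]
force: [-0.5, -2.2, 4.2]
opening: 0.0114
15.95 [ 0.565  -0.2298  0.1475] jaw 55.0 tilt [ 0.001 -1.    -0.001] F [-0.4508 -2.2152  4.1699] Tq [-0.8307  0.1318 -0.0116] op 0.011361541944249978 q7 0.8382137347546821
t: 16.55
tool_pos: [0.5651, -0.2298, 0.1474]
tcp_rot: [-0.613, 0.613, -0.353, 0.353]
force: [-0.1, -3.1, 4.9]
opening: 0.0116
16.55 [ 0.5651 -0.2298  0.1474] jaw 30.1 tilt [ 0.001 -1.    -0.   ] F [-0.0626 -3.0917  4.875 ] Tq [-0.8764  0.1053  0.0021] op 0.011623157655046758 q7 0.4907236341681569
[350.68316806 131.59268298]
n2 A 0.11474616037874312 -0.0077837821534682975 11 [-0.0029 -0.0049 -0.006  -0.0071 -0.0079 -0.0095 -0.0089 -0.0079 -0.0063
 -0.0072 -0.0088 -0.0089 -0.0078]
n2 B 0.013101927792655125 0.0003611320015341574 13 [ 0.0009  0.      0.0009  0.0009  0.0002  0.     -0.0009  0.0001  0.0018
  0.001   0.0001 -0.0008  0.0004]
```

```bash
python3 - <<'E'
from h import *
o=[]
for f in('n1','n2'):
    k=load(f);u=proj(k,[.6491,-.2465,.085]);M=np.float32([[12,0,200-12*u[0]],[0,12,130-12*u[1]]])
    o.append(cv2.convertScaleAbs(cv2.warpAffine(k['image'],M,(400,260),flags=cv2.INTER_CUBIC)[...,::-1],alpha=1.6))
cv2.imwrite('pics/n12.png',np.hstack(o))
E
```

```text
(no output)
```

View pics/n12.png

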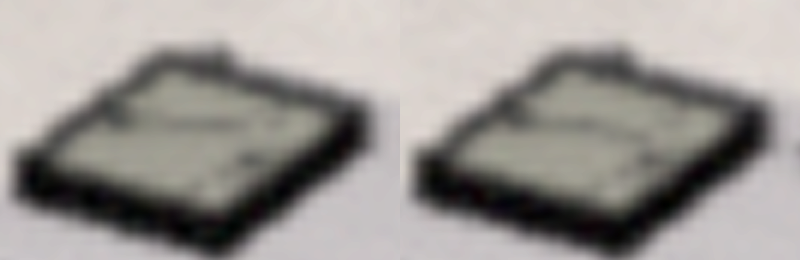

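```bash
cat > nr.py <<'E'
from h import *
import sys
from scipy.ndimage import map_coordinates
def needle(c,ctr,z=.081,yaw=np.radians(-12.1),px=.026,py=.0007):
    g=np.asarray(c['image'],float).mean(2); ex=np.array([np.cos(yaw),np.sin(yaw)]);ey=np.array([-ex[1],ex[0]])
    th=np.arange(-.6,.81,.04); R=np.arange(.012,.029,.002); out=[]
    for r in R:
        uv=np.array([proj(c,[*(np.array(ctr)+(px-r*np.cos(t))*ex+(py-r*np.sin(t))*ey),z]) for t in th])
        I=map_coordinates(g,[uv[:,1],uv[:,0]],order=1); w=np.median(I)-I; j=np.argmax(w); s=slice(max(j-3,0),j+4); q=np.clip(w[s],0,None)
        out.append((q*th[s]).sum()/q.sum())
    return np.median(out).round(3),np.round(out,2)
for f in sys.argv[1:]:
    for n,m in(('A',(.6491,-.2465)),('B',(.6774,-.1092))): print(f,n,*needle(load(f),m))
E
python3 nr.py avg_top avg_side n1 n2
```

```text
avg_top A 0.477 [0.41 0.51 0.48 0.48 0.45 0.45 0.48 0.48 0.48]
avg_top B -0.008 [ 0.    0.03  0.03 -0.07 -0.04 -0.03 -0.03 -0.01 -0.01]
avg_side A 0.476 [0.44 0.44 0.44 0.47 0.48 0.48 0.48 0.51 0.51]
avg_side B 0.035 [ 0.12  0.04  0.    0.    0.03  0.11  0.04 -0.03 -0.  ]
n1 A 0.477 [0.41 0.44 0.44 0.47 0.48 0.48 0.48 0.51 0.51]
n1 B 0.034 [ 0.12  0.04  0.    0.    0.03  0.11  0.04 -0.03 -0.  ]
n2 A 0.44 [0.4  0.44 0.44 0.47 0.47 0.47 0.47 0.29 0.28]
n2 B 0.003 [ 0.08  0.   -0.03  0.    0.07  0.11  0.03 -0.03 -0.  ]
```

```bash
python3 -m handwheel '[[[0,0,0],5],[[0,0,0],5],[[0,0,0],5],[[0,0,0],5],[[0,0,0],0],[[0,0,0],0]]'; python3 st.py; python3 nd.py n3; python3 nr.py n3
python3 - <<'E'
from h import *
o=[]
k=load('n3')
for P in ([.6491,-.2465,.085],[.6774,-.1092,.085]):
    u=proj(k,P);M=np.float32([[12,0,200-12*u[0]],[0,12,130-12*u[1]]])
    o.append(cv2.convertScaleAbs(cv2.warpAffine(k['image'],M,(400,260),flags=cv2.INTER_CUBIC)[...,::-1],alpha=1.6))
cv2.imwrite('pics/n3z.png',np.hstack(o))
E
```

```text
t: 17.35
tool_pos: [0.5651, -0.2298, 0.1474]
tcp_rot: [-0.543, 0.543, -0.453, 0.454]
force: [-0.0, -3.3, 5.5]
opening: 0.0114
17.35 [ 0.5651 -0.2298  0.1474] jaw 10.2 tilt [ 0.001 -1.     0.   ] F [-0.0262 -3.292   5.4906] Tq [-0.9093  0.1272  0.0288] op 0.011430431493374556 q7 0.2164833000292727
[350.68316806 131.59268298]
n3 A 0.233 [0.4  0.43 0.24 0.13 0.13 0.17 0.2  0.23 0.24]
n3 B 0.002 [ 0.08  0.   -0.03  0.    0.03  0.11  0.04 -0.03 -0.  ]
```

View pics/n3z.png

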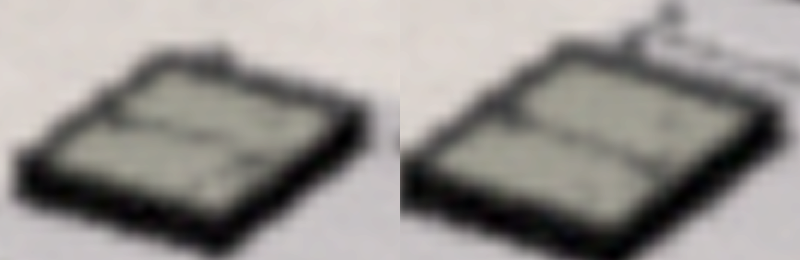

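Needle A now runs (115,115)→(240,145), still short of the block at (250,160). Needle B sits on its block. A little more.

```bash
python3 -m handwheel '[[[0,0,0],5],[[0,0,0],5],[[0,0,0],0],[[0,0,0],0]]'; python3 st.py; python3 nd.py n4; python3 nr.py n4; python3 -m handwheel '[[[0,0,0],4],[[0,0,0],4],[[0,0,0],0],[[0,0,0],0]]'; python3 nd.py n5; python3 nr.py n5
```

```text
t: 17.95
tool_pos: [0.5652, -0.2298, 0.1474]
tcp_rot: [0.501, -0.501, 0.499, -0.499]
force: [0.5, -2.8, 5.9]
opening: 0.0111
17.95 [ 0.5652 -0.2298  0.1474] jaw 0.2 tilt [ 0.    -1.     0.001] F [ 0.5425 -2.7964  5.8706] Tq [-0.8954  0.1266  0.0296] op 0.011105483828356088 q7 0.07933065675772571
[350.68316806 131.59268298]
n4 A 0.124 [0.38 0.16 0.05 0.09 0.12 0.16 0.19 0.08 0.04]
n4 B 0.004 [ 0.12  0.   -0.04  0.    0.07  0.07  0.04 -0.03 -0.  ]
t: 18.55
tool_pos: [0.5652, -0.2298, 0.1474]
tcp_rot: [-0.465, 0.465, -0.532, 0.533]
force: [-1.1, -3.4, 6.8]
opening: 0.0117
[350.68316806 131.59268298]
n5 A 0.045 [ 0.24  0.08  0.01  0.08  0.11  0.04  0.   -0.03  0.  ]
n5 B 0.003 [ 0.08  0.    0.    0.    0.07  0.11  0.04 -0.   -0.  ]
```

```bash
python3 -m handwheel '[[[0,0,0],2],[[0,0,0],0],[[0,0,0],0],[[0,0,0],0],[[0,0,0],-4],[[0,0,0],-2],[[0,-0.1,0],0],[[0,-0.2,0],0],[[0,-0.3,0],0],[[0,-0.5,0],0]]'; python3 -m handwheel '[[[0,-0.5,0],0],[[0,-0.5,0],0],[[0,-1,0],0],[[0,-1,0],0],[[0,-1,0],0],[[0,-1.5,0],0],[[0,-1.5,0],0],[[0,-1,0],0],[[0,0,0],0]]'; python3 st.py .595 .191 .23;python3 nd.py n6; python3 nr.py n6
```

```text
t: 19.75
tool_pos: [0.5641, -0.229, 0.1576]
tcp_rot: [0.482, -0.483, 0.518, -0.516]
force: [-0.5, -0.6, -0.6]
opening: 0.0118
t: 20.65
tool_pos: [0.5662, -0.2299, 0.2405]
tcp_rot: [-0.483, 0.482, -0.516, 0.518]
force: [0.5, -0.6, -0.5]
opening: 0.0114
20.65 [ 0.5662 -0.2299  0.2405] jaw -4.0 tilt [ 0.001 -1.     0.004] F [ 0.5015 -0.6154 -0.525 ] Tq [-0.0202 -0.0472  0.0074] op 0.011448256541020062 q7 0.0702335199796529
shift cm x,y,z [-42.1918   1.0032  -0.0509]
[350.68316806 131.59268298]
n6 A 0.046 [ 0.28  0.08  0.04  0.08  0.11  0.05 -0.    0.03  0.01]
n6 B 0.036 [ 0.12  0.04  0.    0.    0.07  0.08  0.04 -0.   -0.  ]
```

```bash
python3 -m handwheel '[[[-4.2,0,0],0],[[-4.2,0,0],0],[[-4.2,0,0],0],[[-4.2,0,0],0],[[-4.2,0,0],0],[[-4.2,0,0],0],[[-4.2,0,0],0],[[-4.2,0,0],0],[[-4.2,0,0],0],[[-4.2,0,0],0]]'; python3 -m handwheel '[[[0,0,0],-7.5],[[0,0,0],-7.5],[[0,0,0],-7.5],[[0,0,0],0],[[0,0,0],0],[[0,0,0],0],[[0,0,0],0]]'; python3 st.py .595 .191 .142
python3 - <<'E'
from h import *
cs=[snap('top') for _ in range(8)]; c=cs[0]; c['image']=np.mean([k['image'] for k in cs],0); np.savez('pics/top6.npz',**c)
c=snap('side','side6');p=robot.read_state()['tool_pos'];u=proj(c,p-[0,0,.0736]); print('tip exp',u)
M=np.float32([[7,0,280-7*u[0]],[0,7,200-7*u[1]]])
cv2.imwrite('pics/g6.png',cv2.convertScaleAbs(cv2.warpAffine(c['image'],M,(560,560),flags=cv2.INTER_CUBIC)[...,::-1],alpha=1.5))
E
python3 nr.py top6
```

```text
t: 21.85
tool_pos: [0.5934, 0.1908, 0.2372]
tcp_rot: [0.482, -0.483, 0.517, -0.517]
force: [0.5, -1.0, -0.9]
opening: 0.0115
t: 22.55
tool_pos: [0.5938, 0.1893, 0.2381]
tcp_rot: [-0.574, 0.574, -0.413, 0.413]
force: [0.1, 0.3, -0.4]
opening: 0.0115
22.55 [0.5938 0.1893 0.2381] jaw 18.5 tilt [ 0. -1. -0.] F [ 0.0554  0.3228 -0.3696] Tq [ 0.0672 -0.0118 -0.0118] op 0.011520787835653143 q7 -0.3199401103811862
shift cm x,y,z [-0.1223  9.6105  0.1644]
tip exp [298.79557413 193.99740836]
top6 A -0.009 [ 0.11 -0.07 -0.03 -0.03 -0.   -0.   -0.   -0.01 -0.03]
top6 B -0.008 [ 0.    0.03  0.03 -0.07 -0.04 -0.03 -0.03 -0.01 -0.01]
```

View pics/g6.png

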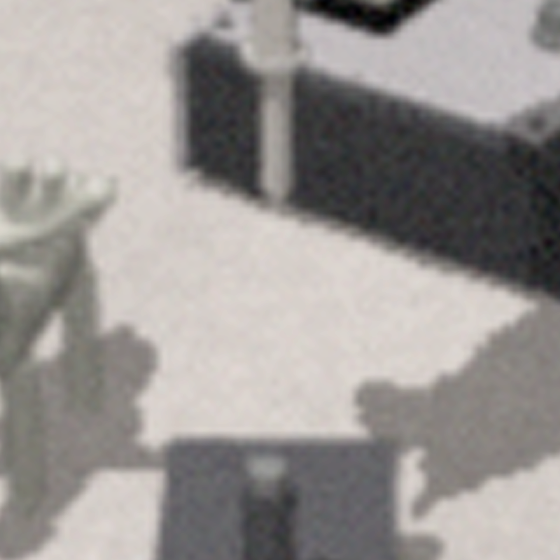

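From the top both needles read −0.01. The tip at (276,205) is within a pixel of expectation, upright above the stand. Lowering it to just above the hole.

```bash
python3 -m handwheel '[[[-0.12,1.5,0.12],0],[[0,1.5,0],0],[[0,1.5,0],0],[[0,1.5,0],0],[[0,1.5,0],0],[[0,1.2,0],0],[[0,1,0],0],[[0,0.4,0],0],[[0,0,0],0],[[0,0,0],0]]'; python3 st.py .595 .1914 .0786
```

```text
t: 24.0
tool_pos: [0.5951, 0.1912, 0.1376]
tcp_rot: [0.574, -0.574, 0.413, -0.413]
force: [-1.0, 0.4, 0.3]
opening: 0.0116
24.0 [0.5951 0.1912 0.1376] jaw 18.5 tilt [-0.    -1.     0.001] F [-1.0341  0.445   0.2503] Tq [-0.0374  0.0459 -0.0435] op 0.011581491397828733 q7 -0.39295419814348653
shift cm x,y,z [-0.0185  5.9035 -0.0119]
```

```bash
python3 -m handwheel '[[[0,0.5,0],0],[[0,0.5,0],0],[[0,0.5,0],0],[[0,0,0],0]]'; python3 st.py; python3 -m handwheel '[[[0,0.7,0],0],[[0,0.7,0],0],[[0,0.7,0],0],[[0,0.7,0],0],[[0,0.7,0],0],[[0,0.5,0],0],[[0,0,0],0],[[0,0,0],0]]'; python3 st.py .595 .1914 .0786
```

```text
t: 24.4
tool_pos: [0.5941, 0.1906, 0.1213]
tcp_rot: [-0.573, 0.575, -0.413, 0.413]
force: [0.0, -0.7, -0.0]
opening: 0.0115
24.4 [0.5941 0.1906 0.1213] jaw 18.5 tilt [ 0.    -1.    -0.002] F [ 0.0276 -0.6503 -0.0445] Tq [ 0.0218  0.004  -0.0161] op 0.011485356147479591 q7 -0.4042866207834859
t: 25.2
tool_pos: [0.5947, 0.191, 0.0821]
tcp_rot: [-0.574, 0.574, -0.413, 0.413]
force: [0.3, -1.4, 1.1]
opening: 0.0113
25.2 [0.5947 0.191  0.0821] jaw 18.5 tilt [-0. -1. -0.] F [ 0.2631 -1.3887  1.0717] Tq [ 0.0497 -0.0124 -0.016 ] op 0.01125809109971587 q7 -0.4340078594133457
shift cm x,y,z [-0.0259  0.3486  0.0405]
```

In the hole; lowering the last 3 mm until the collar is on the stand.

```bash
python3 -m handwheel '[[[0,0.15,0],0],[[0,0.1,0],0],[[0,0.08,0],0],[[0,0,0],0]]'; python3 st.py; python3 -m handwheel '[[[0,0.06,0],0],[[0,0,0],0]]'; python3 st.py
```

```text
t: 25.6
tool_pos: [0.5947, 0.1909, 0.0789]
tcp_rot: [-0.574, 0.574, -0.413, 0.413]
force: [-0.6, -1.0, -0.9]
opening: 0.0114
25.6 [0.5947 0.1909 0.0789] jaw 18.5 tilt [ 0. -1. -0.] F [-0.5509 -1.0236 -0.8879] Tq [ 0.0146  0.0479 -0.0129] op 0.01139851966206465 q7 -0.4364353447539164
t: 25.8
tool_pos: [0.5947, 0.191, 0.0787]
tcp_rot: [0.574, -0.574, 0.413, -0.413]
force: [-0.8, -0.7, 3.1]
opening: 0.0116
25.8 [0.5947 0.191  0.0787] jaw 18.5 tilt [ 0. -1.  0.] F [-0.8232 -0.6696  3.0937] Tq [-0.0915  0.2076  0.0252] op 0.01155268935764052 q7 -0.43687816392119466
```

Contact at 78.7 mm, matching the original grasp height. Releasing, then going straight up.

```bash
python3 -m handwheel '[[[0,0,0],0],[[0,0,0],0],[[0,0,0],0],[[0,0,0],0],[[0,0,0],0],[[0,0,0],0],[[0,0,0],0],[[0,0,0],0],[[0,0,0],0],[[0,0,0],0]]' 0; python3 -m handwheel '[[[0,-1,0],0],[[0,-1.5,0],0],[[0,-2,0],0],[[0,-2,0],0],[[0,-2,0],0],[[0,-2,0],0],[[0,-2,0],0],[[0,-2,0],0],[[0,-2,0],0],[[0,0,0],0]]'; python3 -m handwheel '[[[4,0,0],0],[[4,0,0],0],[[4,0,0],0],[[4,0,0],0],[[4,0,0],0],[[4,0,0],0],[[0,0,0],0],[[0,0,0],0],[[0,0,0],0]]'
python3 - <<'E'
from h import *
o=[]
for n,P in(('side',[.595,.2,.09]),('top',[.595,.2,.09])):
    cs=[snap(n) for _ in range(4)]; c=cs[0]; c['image']=np.mean([k['image'] for k in cs],0).astype(np.uint8); np.savez(f'pics/{n}9.npz',**c)
    u=proj(c,P); M=np.float32([[5,0,200-5*u[0]],[0,5,250-5*u[1]]])
    o.append(cv2.warpAffine(c['image'],M,(400,450),flags=cv2.INTER_CUBIC)[...,::-1])
cv2.imwrite('pics/end.png',cv2.convertScaleAbs(np.hstack(o),alpha=1.4))
s=load('side9'); print('handle top exp side',proj(s,[.595,.191,.119])-proj(s,[.595,.2,.09]))
E
python3 nr.py side9 top9; python3 st.py
```

```text
t: 26.8
tool_pos: [0.5947, 0.191, 0.0783]
tcp_rot: [0.574, -0.574, 0.413, -0.413]
force: [0.7, 0.7, 0.6]
opening: 0.0854
t: 27.8
tool_pos: [0.5967, 0.1922, 0.2479]
tcp_rot: [0.576, -0.572, 0.411, -0.414]
force: [0.3, -0.3, 0.2]
opening: 0.0854
t: 28.7
tool_pos: [0.6704, -0.0348, 0.2433]
tcp_rot: [0.575, -0.574, 0.413, -0.412]
force: [-0.4, 0.3, 0.1]
opening: 0.0855
handle top exp side [  1.35985133 -13.12733056]
side9 A 0.079 [0.28 0.08 0.05 0.08 0.11 0.08 0.04 0.   0.  ]
side9 B 0.002 [ 0.08  0.   -0.03  0.    0.04  0.08  0.03 -0.03 -0.  ]
top9 A 0.744 [0.74 0.74 0.74 0.74 0.74 0.74 0.74 0.74 0.74]
top9 B -0.447 [-0.32 -0.48 -0.5  -0.28 -0.24 -0.2  -0.52 -0.5  -0.45]
29.1 [ 0.6709 -0.036   0.2434] jaw 18.6 tilt [ 0. -1.  0.] F [-0.211   0.3455 -0.5058] Tq [-0.0019 -0.0247  0.0236] op 0.08521528147171561 q7 0.06368470217185425
```

View pics/end.png

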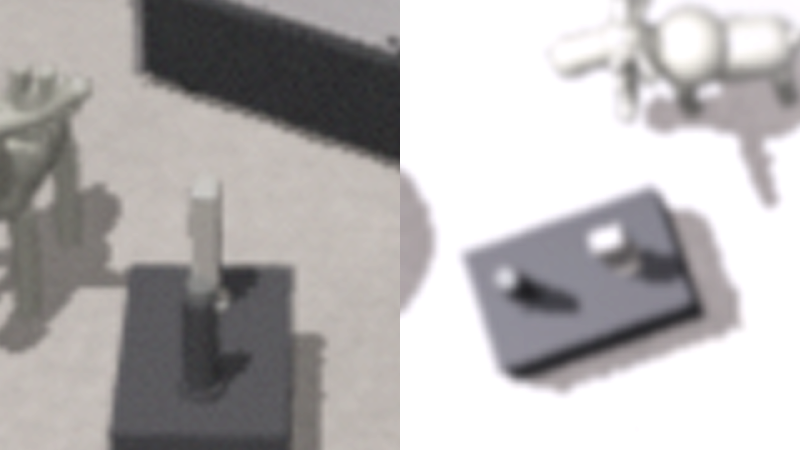

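The tool is upright and home in its hole: handle at (205,235) from the side and (608,243) from the top. The driver and moose are where they were. The top needle reading is void this time because the arm is over the amp, but the clear reading before was −0.01 and nothing has touched the trimmer since.

```bash
python3 -c "
from plant import robot
print(robot.sign_off())"
```

```text
the job is handed in; nothing more can be done
None
```

The job is handed in. I lifted the tuning tool out, seated its blade in the right-hand (−y) channel's trimmer, turned the needle onto the block and put the tool back in its hole. Sign-off gave no verdict.

**Turning:** The blade dropped 3.5 mm into the slot. The readings I took between moves showed vertical push of at most about 7 N. I turned clockwise until the needle came from about 0.48 rad onto the block.

**Needles:** The clear top view taken after the blade was withdrawn read −0.01 rad for both needles.

**Tool:** It met the stand at the same height as when I first gripped it. Both final pictures show it upright and home, with the driver and moose visibly in place. I did not re-measure the bowl or shaker.

**Readings that disagreed:**
- **Side camera:** The drifted needle read 0.05–0.08 rad in this coarser view, although its tip end read about 0. I trusted the top view.
- **Last top view:** The final needle reading from above was void because the arm covered the meters. I relied on the earlier reading, as the trimmer had not been touched since.

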